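Close the board test jig

TASK

Get the board test jig ready to test: with the fingertips, push the board carrier by its front bar along the rails until it is fully home against the end stop, keeping it flat on the deck. Only then push the lever at the side of the jig towards the back, past its first notch and on to its final stop, so that the press head comes all the way down on the board. Leave the loose tools and parts round the jig where they are, and finish clear of everything.

Things in the scene. Friction and masses are not known exactly. Their poses are not given: they have to be found in the camera images.
- jig: Grey and aluminium test jig fixed on the bench, 280 mm long (x), 150 wide (y), lever on its -y side. Origin: centre of the underside, on the bench; +x runs along the rails from the open front to the end stop at the back, z up. Deck 30 mm above the bench; guide rails 14 mm high at y = +/-47 mm. The press frame stands over x = 15 to 103 mm, 132 mm wide, top 110 mm (its rack bar 124) above the bench.
- carrier: Loose black plate with a green circuit board on it, 165 mm long (x, along the jig's x), 84 wide, 8 thick, 0.3 kg, sliding on the deck between the rails with 1 to 5 N and 1.5 mm play a side. Origin: centre of its underside. Starts 40 to 60 mm short; home against the stop its origin is at x = 22.5 mm in the jig's frame. If not home, the head's locating pins jam on it.
- push_bar (a point): Middle of the front face of the carrier's upright push bar: a black bar across the front end of the carrier, 100 mm wide, 8 mm thick, its top 36 mm above the deck; this point is 26 mm above the deck. Push here along the jig's +x.
- lever_knob (a point): Centre of the black round knob, 26 mm across and 28 long, on the end of the jig's lever. The lever turns about a level axis along the jig's y, at x = 59 mm and 90 mm above the bench in the jig's frame; the knob is 92 mm from that axis, at y = -82.5 mm in the jig's frame. Below the knob are a 9 mm rod and a 12 mm flat arm.
- jig_lever (a joint): Lever angle, rad. 0: open, leaning 0.6 rad from upright to the jig's front (-x), head up. Grows as the knob is pushed to the jig's +x. 0.6: upright, first notch, head half down, probes not touching. 1.2: final stop, leaning 0.6 rad to the back, head fully down. A spring roller holds it at each of the three; leaving one takes up to about 15 N at the knob, and it stays there when let go.
- tweezers: Steel tweezers lying left of the jig, 118 x 13 x 8 mm: leave alone.
- dish: Round steel dish with screws left of the jig, 66 mm across, 15 mm high: leave alone.
- fine_driver: Small screwdriver lying right of the jig, 122 x 12 x 12 mm: leave alone.
- flux_tin: Small round flux tin with screw lid standing right of the jig beyond the lever, 45 mm across, 30 mm high: leave alone.
- meter: Hand multimeter lying right of the jig, 130 x 66 x 39 mm: leave alone.
- fuses: Small cardboard fuse box behind and right of the jig, 62 x 40 x 30 mm: leave alone.

How it is judged (in metres and radians):
On the way, in this order (a step that is already met when the one before it is completed fails the run):
1. the carrier is home against the end stop while the lever is still open (x of carrier in the frame of jig above 0.02 m and z of carrier in the frame of jig below 0.033 m and value of joint jig_lever below 0.25 rad), for 0.2 s.
2. the lever has passed the first notch and is at its final stop (value of joint jig_lever above 1.12 rad), for 0.2 s.
At the end, for the whole second after the job is handed in: The lever rests within 0.08 rad of its final stop and the carrier lies flat on the deck, at rest, within 3 mm of its home position against the end stop (value of joint jig_lever above 1.12 rad and x of carrier in the frame of jig above 0.0195 m and z of carrier in the frame of jig below 0.033 m and angle between carrier's own z axis and vertical below 0.05 rad and linear speed of carrier below 0.02 m/s); the robot touches nothing.
It fails at once if the carrier is lifted or tipped off the deck (more than 6 mm or 0.12 rad) (z of carrier in the frame of jig above 0.036 m or angle between carrier's own z axis and vertical above 0.12 rad).
It fails at once if the lever is pushed towards the first notch while the carrier is not home (more than 5 mm short) (value of joint jig_lever above 0.45 rad and x of carrier in the frame of jig below 0.0175 m).
It fails at once if a loose tool or part round the jig is shifted by more than 25 mm (distance of any of tweezers, dish, fine_driver, flux_tin, meter, fuses from where it was at the start of the episode above 0.025 m).
It also fails if it takes over 48 s, if anything falls off the work surface, if the arm or the gripper's body presses on something with over 40 N, if the wrist force passes 120 N, or if a joint passes its speed limit or range.

ROBOT

A 6-joint arm with a two-finger parallel gripper is mounted at the origin on a cart in front of the work surface, level with it; the furniture and walls round the work are solid. World frame = base frame: x ahead of the robot, y to its left, z up, the work surface at z = 0. Lengths are in mm, angles in rad, forces in N, time in s.
With the tool pointing down it reaches from about 350 to 875 mm from the base axis. Payload 4.2 kg.
Tool frame: the origin (TCP) lies midway between the tips of the shut fingers; the grasp point (between the pads) lies 19 mm behind it (arm.tcp_to_grasp is the distance from the TCP to the grasp point, in mm); z points along the fingers, y is the line along which they close (so a half turn about z gives the same grasp; the last joint's range is limited). The gripper opens to 85 mm and grips with 20 to 120 N. Pads are 22 mm wide; open, the fingers measure 114 mm over their backs; the gripper's body (76 mm by 85 mm) begins 54 mm behind the grasp point. The pads swing forward as they close: fully open they stand 13 mm farther back than shut.
Start: joints at [0.259, 0.385, 0.008, 0, -1.194, -0.259], TCP at [624.979, 0.025, 202.312] pointing down, gripper open.
Joint ranges: [-3.14, 3.14], [-1.21, 2.06], [-1.07, 1.41], [-3.16, 2.05], [-2.99, -0.16], [-3.1, 3.1]. Speed limits (rad/s): [2.79, 2.79, 3.14, 3.14, 3.14, 3.14].

INTERFACE

Orientations are given as a unit quaternion [x, y, z, w].
In Python, from bench import arm, imaging, job, models gives the robot as it stands.
- The arm moves only by the tool arm_command, never from a script. Its argument "rows" is a list of rows, each an object with "grip": the opening, from 0 (shut) to 1 (fully open); "linear": the shift along the tool's x, y, z in mm, a list of three; "rot": the turn, a rotation vector about the tool's x, y, z in rad, a list of three. In form: [{"grip": grip, "linear": [tx, ty, tz], "rot": [rx, ry, rz]}, ...]. A call has 1 to 10 rows; each row is the pose to reach, as a shift and turn from the pose commanded when the call began, along the tool's axes at that moment; what a row does not reach only later rows make up. A row lasts 1/8 s, in which the tool goes at most 62.5 mm and 10.7 degrees, less where a joint would pass 70% of its speed; a pose out of reach is approached as far as the arm can. A call with a gripper value outside its range is refused whole. The fingers move at their own pace and stop on an object; the grip force is fixed at half the most. Time passes only in rows, so rows that repeat a pose let the fingers close. It gives the time, the measured TCP pose, the force, the opening and the grip force at its end, in the units of the state.
- arm.read_state(): the state, without advancing time (a new reading comes with each control period).
- imaging.get_image(name): name is "scene" or "side" or "wrist"; returns a dict with "frame" (420x560x3 uint8, red, green, blue), "fx", "fy", "cx", "cy" (pixels), "k1" (the pictures are not rectified: a ray, as slopes to the right and down, at radius r is drawn at 1 + k1 r^2 times it, then the intrinsics apply), "extrinsics" (4x4, takes a point from world to camera coordinates); the wrist camera has in their place "T_tool_cam" (4x4, takes a point from camera to tool coordinates, whose origin is the TCP and whose axes are the flange's). Camera axes: x right, y down, z forward; pixel columns grow to the right and rows downward; lengths in mm; the calibration is good to about 2 mm. A picture is of the moment at which its call begins: read the wrist's pose just before it. There is no depth.
- job.job_done(): hands the job in; it is judged then, once.
Trained networks look in a picture, given as the dict that the camera call returned (one of the last four; its "shot" number tells which), for a name from the list of things; names that differ only in an ending like _2 or _b are one class to them, and where a whole thing is asked for, a point or a joint stands for the part that bears it (a point fixed in the world has none). Each returns a list of dicts, best first, with "score" (0 to 1); they miss things now and then, are a little off and sometimes report something else, mostly with a low value. They report only what shows in the picture. A call takes as long as a camera call.
- models.spot_in(picture, query): "rect" ([left, top, right, bottom] in pixels, round what is visible of it).
- models.tip_of(picture, query): "pixel" ([column, row] in pixels: a listed point, or the origin of a listed thing).
The state is a dict: "clock": time; "joints": joint angles; "joint_vel": joint speeds; "joint_efforts": joint torques, N m; "position": TCP position; "ee_rot": TCP orientation; "contact_force": force on the tool from outside, world axes, zero at the start; "wrist_torque": the same for the moment, N m; "gripper_width": finger opening in mm; "grasp_force": force on a finger pad.
Only numpy, scipy, OpenCV 4.12 (cv2) and the standard library are available. Lean on these libraries where they do the work, as an engineer would, in place of code of your own. Each camera call takes 0.05 s, during which the arm holds its last target. There are 200 camera calls.

## Working session

There is one attempt and no reset: what is moved stays moved. The work goes in short steps, Python scripts to look and compute and a tool call to move; the robot and the scene stay as the last step left them, time stands still between calls to the robot, and variables do not carry over. Pictures are saved under pics/ and viewed, at most 10 in all, crops included, and the job is handed in when it is done.

Besides the shell and the picture viewer there is one more tool, called after "Call:" by a JSON object that holds its "api" and its "payload", one argument or row to a line. arm_command: Moves the arm, as the interface text tells. Its arguments: {"type":"object","properties":{"rows":{"type":"array"}},"required":["rows"]}

```bash
mkdir -p pics
cat > h.py <<'E'
import numpy as np, cv2
from bench import arm, imaging, job, models
from scipy.spatial.transform import Rotation as R
def ray(p,px):
    x=(px[0]-p["cx"])/p["fx"];y=(px[1]-p["cy"])/p["fy"]
    rd=np.hypot(x,y);r=rd
    for _ in range(30): r=rd/(1+p["k1"]*r*r)
    s=r/rd if rd else 1
    E=np.array(p["extrinsics"]);d=E[:3,:3].T@np.array([x*s,y*s,1]);o=-E[:3,:3].T@E[:3,3]
    return o,d
def atz(p,px,z):
    o,d=ray(p,px);return o+d*(z-o[2])/d[2]
def tri(rs):
    A=0;b=0
    for o,d in rs:
        d=d/np.linalg.norm(d);M=np.eye(3)-np.outer(d,d);A=A+M;b=b+M@o
    return np.linalg.solve(A,b)
def save(p,n): cv2.imwrite(f"pics/{n}.png",p["frame"][:,:,::-1])
E
python3 - <<'E'
from h import *
np.set_printoptions(precision=1,suppress=True)
P={n:imaging.get_image(n) for n in("scene","side")}
for n in P: save(P[n],n+"0")
for q in["jig","carrier","push_bar","lever_knob","tweezers","dish","fine_driver","flux_tin","meter","fuses"]:
    rs=[]
    for n in P:
        t=models.tip_of(P[n],q)
        if t:
            print(q,n,t[0]["pixel"],round(t[0]["score"],2),atz(P[n],t[0]["pixel"],{"carrier":30,"push_bar":56,"lever_knob":166}.get(q,0)))
            rs.append(ray(P[n],t[0]["pixel"]))
    if len(rs)==2: print("   tri",tri(rs))
print(arm.read_state())
E
```

```text
jig scene [258.4, 255.7] 0.85 [591.8  11.4  -0. ]
jig side [266.7, 251.1] 0.94 [583.6  19.2   0. ]
   tri [585.4  15.7   4.7]
carrier scene [267.5, 254.1] 0.67 [558.6  20.4  30. ]
carrier side [254.1, 243.7] 0.91 [552.8  17.7  30. ]
   tri [555.6  20.3  29.5]
push_bar scene [290.0, 267.4] 0.82 [478.6  47.3  56. ]
push_bar side [221.0, 228.1] 0.66 [477.4  59.6  56. ]
   tri [476.4  52.1  61.5]
lever_knob scene [292.4, 186.6] 0.64 [558.6 -67.7 166. ]
lever_knob side [264.6, 222.4] 0.64 [567.1 -75.8 166. ]
   tri [565.1 -73.1 162.1]
tweezers scene [236.9, 293.4] 0.57 [554.3 133.9   0. ]
tweezers side [247.2, 226.7] 0.5 [547.6 124.3   0. ]
   tri [551.8 131.7  -3.5]
dish scene [203.2, 262.4] 0.98 [677.2 107.    0. ]
fine_driver scene [318.7, 256.9] 0.66 [478.6 -70.9   0. ]
fine_driver side [230.4, 284.9] 0.71 [483.8 -81.9   0. ]
   tri [483.  -76.6  -5.9]
flux_tin scene [293.6, 224.7] 0.5 [ 593. -132.    0.]
flux_tin side [281.1, 292.1] 0.75 [ 594.4 -124.3    0. ]
   tri [ 592.3 -128.6    3.6]
meter scene [364.6, 205.1] 0.96 [ 491.8 -314.     0. ]
meter side [251.6, 370.0] 0.92 [ 502.6 -316.4    0. ]
   tri [ 498.1 -316.8   -2.1]
fuses scene [271.3, 182.2] 0.91 [ 749.1 -246.7    0. ]
{'clock': 1.1, 'joints': array([ 0.3,  0.4,  0. , -0. , -1.2, -0.3]), 'joint_vel': array([-0.,  0.,  0.,  0., -0.,  0.]), 'joint_efforts': array([  0. , -39.2,  18.9,   4.2,  -0. ,  -0. ]), 'position': array([625. ,   0. , 202.3]), 'ee_rot': array([-0.7,  0.7, -0. ,  0. ]), 'contact_force': array([ 0. ,  0.8, -0.6]), 'wrist_torque': array([ 0., -0., -0.]), 'grasp_force': 0.0, 'gripper_width': 85.49978983498767}
```

View pics/scene0.png

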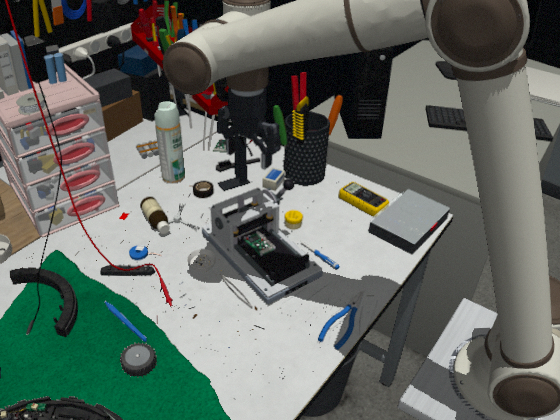

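View pics/side0.png

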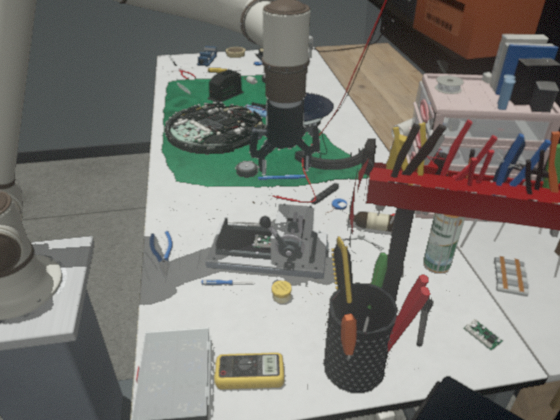

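Run:
```python
from h import *
np.set_printoptions(precision=3,suppress=True)
s=arm.read_state();p=imaging.get_image("wrist");save(p,"w0")
T=np.array(p["T_tool_cam"]);print(T,s["position"],s["ee_rot"])
for q in["jig","carrier","push_bar","lever_knob","flux_tin","fine_driver"]:
    t=models.tip_of(p,q)
    print(q,[(x["pixel"],round(x["score"],2)) for x in t[:2]])
```

```text
[[   0.      -0.965   -0.264   67.691]
 [   1.       0.       0.      -1.153]
 [  -0.      -0.264    0.965 -172.381]
 [   0.       0.       0.       1.   ]] [624.972   0.023 202.336] [-0.707  0.707 -0.     0.   ]
jig [([306.6, 186.2], 0.57)]
carrier [([337.6, 205.5], 0.97)]
push_bar [([411.4, 230.1], 0.75), ([307.9, 189.4], 0.29)]
lever_knob [([361.8, 120.0], 0.63), ([397.8, 120.4], 0.61)]
flux_tin [([309.6, 70.2], 0.69)]
fine_driver [([399.8, 123.1], 0.83)]
```

View pics/w0.png

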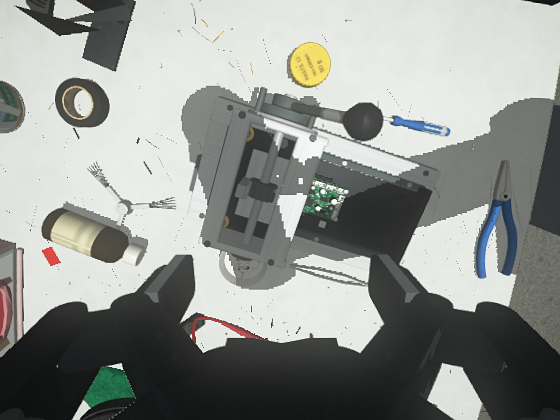

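```bash
cat >> h.py <<'E'
def wr(p,s):
    T=np.eye(4);T[:3,:3]=R.from_quat(s["ee_rot"]).as_matrix();T[:3,3]=s["position"]
    p["extrinsics"]=np.linalg.inv(T@np.array(p["T_tool_cam"]));return p
E
python3 - <<'E'
from h import *
np.set_printoptions(precision=1,suppress=True)
s=arm.read_state();p=wr(imaging.get_image("wrist"),s);S=imaging.get_image("scene");D=imaging.get_image("side")
for n,px,z in[("railR a",(326,137),30),("railR b",(438,168),30),("front corner",(440,172),30),("bar R top",(430,190),66),("bar L top",(398,266),66),("carrier",(337.6,205.5),30),("bar",(411.4,230),56),("knob",(363,121),166),("tin",(310,62),30),("frame back R",(222,98),110),("jig",(306.6,186.2),0),("drv tip",(388,119),6),("drv end",(450,131),6)]:
    print(n,atz(p,px,z))
print("knob tri",tri([ray(p,(363,121)),ray(S,(292.4,186.6)),ray(D,(264.6,222.4))]))
print("bar tri",tri([ray(p,(411.4,230)),ray(S,(290,267.4)),ray(D,(221,228.1))]))
print("carrier tri",tri([ray(p,(337.6,205.5)),ray(S,(267.5,254.1)),ray(D,(254.1,243.7))]))
print("jig tri",tri([ray(p,(306.6,186.2)),ray(S,(258.4,255.7)),ray(D,(266.7,251.1))]))
I=cv2.resize(p["frame"][80:300,180:460],None,fx=2.8,fy=2.7,interpolation=cv2.INTER_CUBIC);cv2.imwrite("pics/c1.png",I[:,:,::-1])
E
```

```text
railR a [574.9 -59.6  30. ]
railR b [439.7 -24.8  30. ]
front corner [436.6 -20.   30. ]
bar R top [464.9  -5.4  66. ]
bar L top [490.5  84.6  66. ]
carrier [557.7  21.3  30. ]
bar [475.3  43.9  56. ]
knob [570.1 -73.6 166. ]
tin [ 595.  -139.1   30. ]
frame back R [676.7 -94.1 110. ]
jig [593.3   3.3   0. ]
drv tip [496.6 -80.9   6. ]
drv end [417.5 -67.7   6. ]
knob tri [566.5 -73.6 161.4]
bar tri [477.   47.5  60.3]
carrier tri [556.3  20.8  29.2]
jig tri [589.    9.5   2.6]
```

View pics/c1.png

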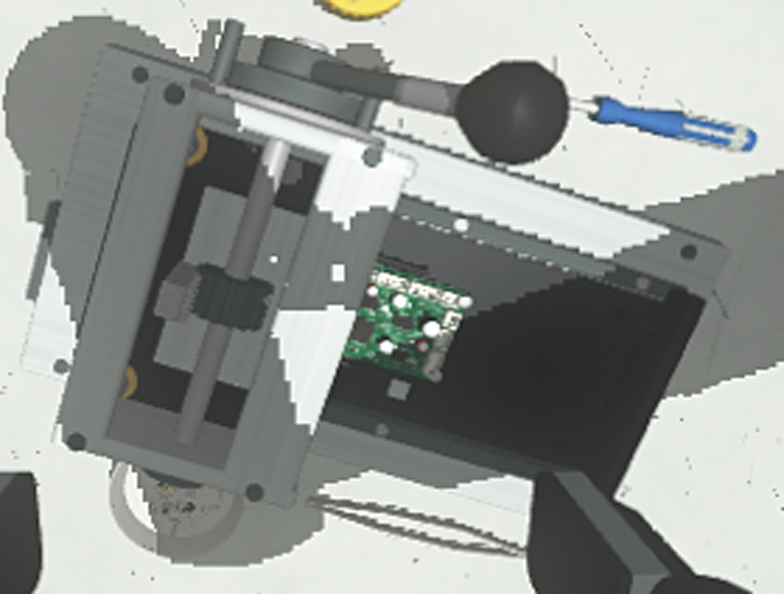

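Run:
```python
from h import *
from scipy.optimize import least_squares
np.set_printoptions(precision=1,suppress=True)
s=arm.read_state();p=wr(imaging.get_image("wrist"),s)
C=[(110,45,140,-75,30),(725,243,-140,-75,30),(415,160,15,-66,110),(297,505,15,66,110),(60,445,103,66,110),(515,112,7,-82.5,166)]
W=np.array([atz(p,(180+a/2.8,80+b/2.7),z)[:2] for a,b,_,_,z in C])
J=np.array([c[2:4] for c in C])
def f(v):
    c,s=np.cos(v[2]),np.sin(v[2]);return (J@np.array([[c,s],[-s,c]])+v[:2]-W).ravel()
r=least_squares(f,[586,12,-.27],loss="soft_l1",f_scale=4);v=r.x;print(v[:2],round(v[2],4));print(f(v).reshape(-1,2))
c,s=np.cos(v[2]),np.sin(v[2]);M=np.array([[c,s],[-s,c]])
for n,q in[("carrier",(556.5,21)),("bar",(476,46)),("barRtop",(464.9,-5.4)),("barLtop",(490.5,84.6)),("driver a",(496.6,-80.9)),("driver b",(417.5,-67.7)),("tin",(592,-129))]: print(n,M@(np.array(q)-v[:2]))
```

```text
[587.6   7.6] -0.3001
[[ 4.3 -2. ]
 [-6.6 -0.3]
 [-2.3 -0.4]
 [ 0.2  2.7]
 [ 2.   0.1]
 [ 0.5  0. ]]
carrier [-33.7   3.6]
bar [-118.     3.7]
barRtop [-113.4  -48.7]
barLtop [-115.6   44.8]
driver a [ -60.8 -111.5]
driver b [-140.3 -122.2]
tin [  44.5 -129.2]
```

Call:
{"api": "arm_command", "payload": {
  "rows": [
    {"grip": 0, "linear": [-18, 60, 0], "rot": [0, 0, 0.1]},
    {"grip": 0, "linear": [-36, 120, 0], "rot": [0, 0, 0.2]},
    {"grip": 0, "linear": [-54, 180, 0], "rot": [0, 0, 0.3]},
    {"grip": 0, "linear": [-54, 180, 30], "rot": [0, 0, 0.3]},
    {"grip": 0, "linear": [-54, 180, 80], "rot": [0, 0, 0.3]},
    {"grip": 0, "linear": [-54, 180, 120], "rot": [0, 0, 0.3]},
    {"grip": 0, "linear": [-54, 180, 120], "rot": [0, 0, 0.3]}
  ]
}}

```text
clock: 2.52
position: [442.9, 53.0, 80.3]
ee_rot: [-0.593, 0.805, 0.001, -0.003]
contact_force: [0.6, -0.4, 1.0]
gripper_width: -0.1
grasp_force: 0.0
```

Run:
```python
from h import *
np.set_printoptions(precision=2,suppress=True)
s=arm.read_state();p=wr(imaging.get_image("wrist"),s);save(p,"w1");print(s["clock"],s["position"],s["ee_rot"],s["contact_force"])
for q,z in[("push_bar",56),("carrier",30),("jig",0)]:
    for t in models.tip_of(p,q)[:1]: print(q,t["pixel"],t["score"],atz(p,t["pixel"],z))
```

```text
2.525 [442.88  53.03  80.33] [-0.59  0.8   0.   -0.  ] [ 0.63 -0.37  1.01]
push_bar [233.3, 228.0] 0.86 [476.37  42.39  56.  ]
```

View pics/w1.png

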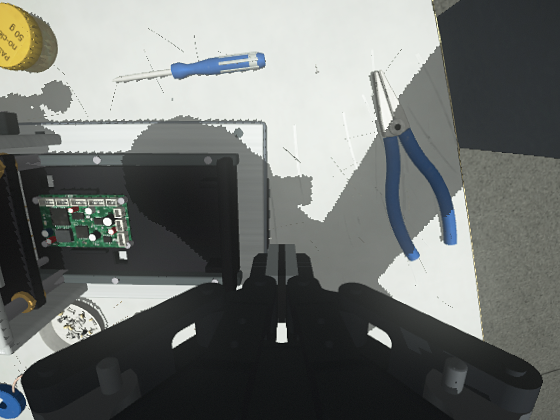

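Call:
{"api": "arm_command", "payload": {
  "rows": [
    {"grip": 0, "linear": [0, 0, 18], "rot": [0, 0, 0]},
    {"grip": 0, "linear": [0, 0, 36], "rot": [0, 0, 0]},
    {"grip": 0, "linear": [0, 0, 36], "rot": [0, 0, 0]},
    {"grip": 0, "linear": [0, -8, 36], "rot": [0, 0, 0]},
    {"grip": 0, "linear": [0, -14, 36], "rot": [0, 0, 0]},
    {"grip": 0, "linear": [0, -20, 36], "rot": [0, 0, 0]},
    {"grip": 0, "linear": [0, -26, 36], "rot": [0, 0, 0]},
    {"grip": 0, "linear": [0, -32, 36], "rot": [0, 0, 0]},
    {"grip": 0, "linear": [0, -38, 36], "rot": [0, 0, 0]},
    {"grip": 0, "linear": [0, -44, 36], "rot": [0, 0, 0]}
  ]
}}

```text
clock: 3.98
position: [487.4, 40.9, 46.2]
ee_rot: [-0.593, 0.805, 0.0, -0.0]
contact_force: [0.5, -0.2, -0.9]
gripper_width: 0.2
grasp_force: 0.0
```

Call:
{"api": "arm_command", "payload": {
  "rows": [
    {"grip": 0, "linear": [0, -5, 0], "rot": [0, 0, 0]},
    {"grip": 0, "linear": [0, -10, 0], "rot": [0, 0, 0]},
    {"grip": 0, "linear": [0, -15, 0], "rot": [0, 0, 0]},
    {"grip": 0, "linear": [0, -20, 0], "rot": [0, 0, 0]},
    {"grip": 0, "linear": [0, -24, 0], "rot": [0, 0, 0]},
    {"grip": 0, "linear": [0, -24, 0], "rot": [0, 0, 0]}
  ]
}}

```text
clock: 4.72
position: [510.2, 33.9, 46.3]
ee_rot: [-0.593, 0.805, -0.0, 0.0]
contact_force: [0.0, 0.2, 1.5]
gripper_width: 0.0
grasp_force: 0.0
```

Run:
```python
from h import *
np.set_printoptions(precision=2,suppress=True)
s=arm.read_state();p=wr(imaging.get_image("wrist"),s);save(p,"w2");print(s["clock"],s["position"],s["contact_force"])
for P in (p,imaging.get_image("scene"),imaging.get_image("side")):
  for q,z in[("push_bar",56),("carrier",30)]:
    for t in models.tip_of(P,q)[:1]: print(q,t["pixel"],t["score"],atz(P,t["pixel"],z))
```

```text
4.725 [510.19  33.86  46.26] [0.05 0.19 1.47]
push_bar [341.8, 246.6] 0.6 [477.02  44.1   56.  ]
carrier [214.5, 230.0] 0.82 [554.48  18.69  30.  ]
push_bar [236.1, 293.2] 0.45 [520.51 174.29  56.  ]
carrier [267.5, 254.5] 0.6 [557.84  21.48  30.  ]
push_bar [218.4, 231.4] 0.95 [470.18  47.89  56.  ]
carrier [253.5, 244.7] 0.91 [550.83  14.22  30.  ]
```

View pics/w2.png

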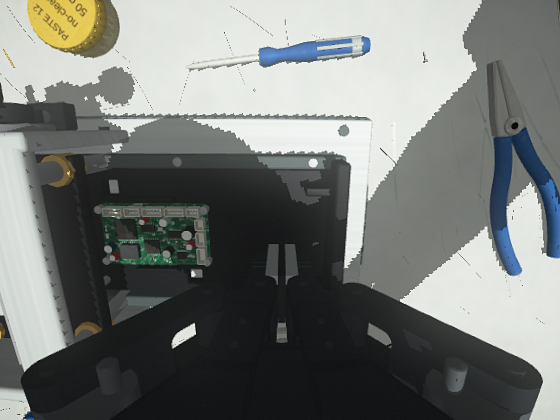

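Run:
```python
from h import *
np.set_printoptions(precision=1,suppress=True)
s=arm.read_state();p=wr(imaging.get_image("wrist"),s);D=imaging.get_image("side");S=imaging.get_image("scene")
u=np.array([.9553,-.2955]);v=np.array([.2955,.9553]);o=np.array([587.6,7.6])
for px in[(333,160),(350,160),(333,280),(350,280)]:
    w=atz(p,px,66)[:2]-o;print(px,w@u,w@v)
a=cv2.resize(D["frame"][190:290,190:340],None,fx=4,fy=4,interpolation=cv2.INTER_CUBIC)[:,:,::-1]
b=cv2.resize(S["frame"][190:310,190:340],None,fx=4,fy=4,interpolation=cv2.INTER_CUBIC)[:,:,::-1]
a=cv2.resize(a,(400,267));b=cv2.resize(b,(400,320))
cv2.imwrite("pics/ab.png",cv2.resize(np.vstack([np.clip(a*1.6,0,255),np.clip(b*1.6,0,255)]).astype(np.uint8),(400,587)))
```

```text
(333, 160) -107.38213811213603 -49.9507156598026
(350, 160) -116.20521189166614 -49.983424304084465
(333, 280) -110.65050705830508 18.89502178868375
(350, 280) -120.55168651345446 18.94699225231151
```

View pics/ab.png

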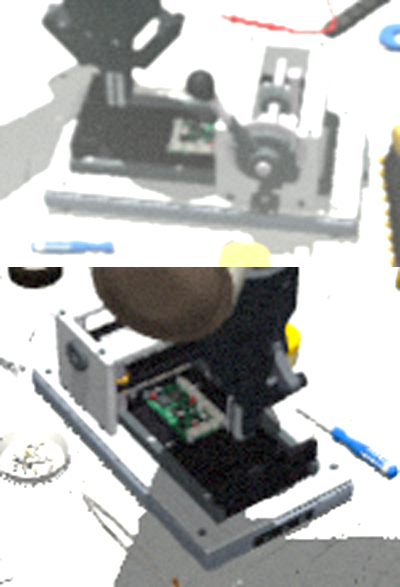

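Run:
```python
from h import *
np.set_printoptions(precision=1,suppress=True)
D=imaging.get_image("side");S=imaging.get_image("scene")
print(tri([ray(D,(233,229)),ray(S,(280,254))]),arm.read_state()["position"])
E=lambda P,w:(lambda c:(c[:2]/c[2]*(1+P["k1"]*np.sum((c[:2]/c[2])**2))*[P["fx"],P["fy"]]+[P["cx"],P["cy"]]))((np.array(P["extrinsics"])@np.r_[w,1])[:3])
u=np.array([.9553,-.2955]);v=np.array([.2955,.9553]);o=np.array([587.6,7.6])
for n,P,(x0,y0),m in(("side",D,(190,190),8/3),("scene",S,(190,190),8/3)):
  for nm,w in[("tcp",[510,34,46])]+[(f"bar{y},{z}",[*(o-116*u+y*v),z]) for y in(-50,50) for z in(38,66)]:
    q=E(P,np.array(w,float));print(n,nm,q,(q-[x0,y0])*m)
I=S["frame"][235:305,225:325];I=np.clip(255*(I/255.)**.45,0,255).astype(np.uint8)
J=D["frame"][210:270,200:290];J=np.clip(255*(J/255.)**.45,0,255).astype(np.uint8)
I=cv2.resize(I,(400,280),interpolation=cv2.INTER_CUBIC);J=cv2.resize(J,(400,267),interpolation=cv2.INTER_CUBIC)
cv2.imwrite("pics/ab2.png",np.vstack([I,J])[:,:,::-1])
```

```text
[508.4  37.9  68.4] [509.9  33.9  46.3]
side tcp [235.6 236.4] [121.5 123.6]
side bar-50,38 [217.2 251.8] [ 72.5 164.9]
side bar-50,66 [216.3 242.8] [ 70.  140.8]
side bar50,38 [226.2 225.7] [96.5 95.3]
side bar50,66 [225.5 216.9] [94.6 71.8]
scene tcp [281.6 261.2] [244.3 190. ]
scene bar-50,38 [310.1 263.2] [320.1 195.2]
scene bar-50,66 [310.8 253.7] [322.2 169.8]
scene bar50,38 [272.9 282.1] [221.2 245.5]
scene bar50,66 [273.1 272.5] [221.7 219.9]
```

View pics/ab2.png

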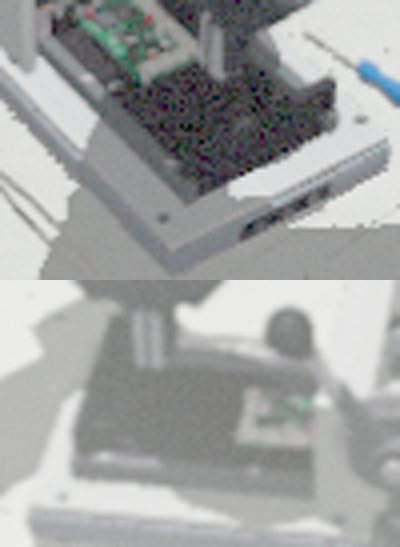

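Call:
{"api": "arm_command", "payload": {
  "rows": [
    {"grip": 0, "linear": [0, 0, -30], "rot": [0, 0, 0]},
    {"grip": 0, "linear": [0, 0, -60], "rot": [0, 0, 0]},
    {"grip": 0, "linear": [0, 30, -60], "rot": [0, 0, 0]},
    {"grip": 0, "linear": [0, 70, -60], "rot": [0, 0, 0]},
    {"grip": 0, "linear": [2, 70, -60], "rot": [0, 0, 0]},
    {"grip": 0, "linear": [2, 70, -30], "rot": [0, 0, 0]},
    {"grip": 0, "linear": [2, 70, 0], "rot": [0, 0, 0]},
    {"grip": 0, "linear": [2, 70, 12], "rot": [0, 0, 0]},
    {"grip": 0, "linear": [2, 70, 12], "rot": [0, 0, 0]},
    {"grip": 0, "linear": [2, 70, 12], "rot": [0, 0, 0]}
  ]
}}

```text
clock: 6.68
position: [443.5, 53.0, 35.1]
ee_rot: [-0.594, 0.805, -0.0, 0.001]
contact_force: [0.0, -0.8, 0.4]
gripper_width: 0.3
grasp_force: 0.0
```

Call:
{"api": "arm_command", "payload": {
  "rows": [
    {"grip": 0, "linear": [0, -6, 0], "rot": [0, 0, 0]},
    {"grip": 0, "linear": [0, -12, 0], "rot": [0, 0, 0]},
    {"grip": 0, "linear": [0, -18, 0], "rot": [0, 0, 0]},
    {"grip": 0, "linear": [0, -24, 0], "rot": [0, 0, 0]},
    {"grip": 0, "linear": [0, -30, 0], "rot": [0, 0, 0]}
  ]
}}

```text
clock: 7.3
position: [471.0, 43.5, 34.2]
ee_rot: [-0.593, 0.805, 0.0, -0.001]
contact_force: [-2.2, 0.8, 0.9]
gripper_width: -0.0
grasp_force: 1.0
```

Run:
```python
from h import *
np.set_printoptions(precision=2,suppress=True)
s=arm.read_state();p=wr(imaging.get_image("wrist"),s);D=imaging.get_image("side");print(s["clock"],s["position"],s["contact_force"])
for P in (p,D):
  for q,z in[("push_bar",56),("carrier",30)]:
    for t in models.tip_of(P,q)[:1]: print(q,t["pixel"],t["score"],atz(P,t["pixel"],z))
J=D["frame"][200:280,195:315];J=np.clip(255*(J/255.)**.6,0,255).astype(np.uint8)
J=cv2.resize(J,(420,280),interpolation=cv2.INTER_CUBIC)
cv2.imwrite("pics/w3.png",np.vstack([cv2.resize(p["frame"],(420,315)),J])[:,:,::-1])
```

```text
7.3 [471.03  43.54  34.18] [-2.16  0.8   0.87]
push_bar [268.6, 256.9] 0.93 [479.42  42.1   56.  ]
carrier [141.3, 240.0] 0.74 [559.45  17.56  30.  ]
push_bar [218.1, 233.3] 0.75 [468.93  40.72  56.  ]
carrier [258.3, 244.4] 0.92 [562.48  13.31  30.  ]
```

View pics/w3.png

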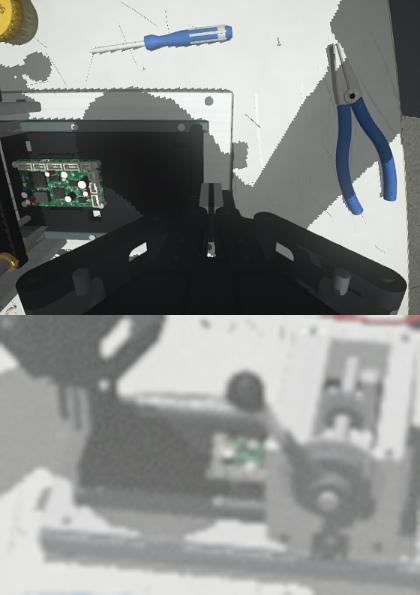

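Call:
{"api": "arm_command", "payload": {
  "rows": [
    {"grip": 0, "linear": [0, -6, 1], "rot": [0, 0, 0]},
    {"grip": 0, "linear": [0, -12, 2], "rot": [0, 0, 0]},
    {"grip": 0, "linear": [0, -18, 2], "rot": [0, 0, 0]},
    {"grip": 0, "linear": [0, -24, 2], "rot": [0, 0, 0]},
    {"grip": 0, "linear": [0, -30, 2], "rot": [0, 0, 0]},
    {"grip": 0, "linear": [0, -36, 2], "rot": [0, 0, 0]},
    {"grip": 0, "linear": [0, -41, 2], "rot": [0, 0, 0]},
    {"grip": 0, "linear": [0, -45, 2], "rot": [0, 0, 0]}
  ]
}}

```text
clock: 8.6
position: [514.4, 30.4, 32.3]
ee_rot: [-0.593, 0.805, 0.0, -0.0]
contact_force: [-0.7, 0.3, -1.0]
gripper_width: 0.2
grasp_force: 0.5
```

Call:
{"api": "arm_command", "payload": {
  "rows": [
    {"grip": 0, "linear": [0, -2, 0], "rot": [0, 0, 0]},
    {"grip": 0, "linear": [0, -4, 0], "rot": [0, 0, 0]},
    {"grip": 0, "linear": [0, -4, 0], "rot": [0, 0, 0]}
  ]
}}

```text
clock: 8.98
position: [518.3, 29.4, 32.4]
ee_rot: [-0.594, 0.805, -0.0, 0.0]
contact_force: [-1.0, 0.1, -0.1]
gripper_width: 0.0
grasp_force: 0.2
```

Call:
{"api": "arm_command", "payload": {
  "rows": [
    {"grip": 0, "linear": [0, -2, 0], "rot": [0, 0, 0]},
    {"grip": 0, "linear": [0, -3, 0], "rot": [0, 0, 0]},
    {"grip": 0, "linear": [0, -3, 0], "rot": [0, 0, 0]}
  ]
}}

```text
clock: 9.35
position: [520.9, 28.5, 32.4]
ee_rot: [-0.594, 0.805, -0.0, 0.0]
contact_force: [-1.9, 0.7, 1.5]
gripper_width: 0.2
grasp_force: 0.6
```

Call:
{"api": "arm_command", "payload": {
  "rows": [
    {"grip": 0, "linear": [0, -2, 0], "rot": [0, 0, 0]},
    {"grip": 0, "linear": [0, -3, 0], "rot": [0, 0, 0]},
    {"grip": 0, "linear": [0, -3, 0], "rot": [0, 0, 0]}
  ]
}}

```text
clock: 9.72
position: [523.8, 27.6, 32.3]
ee_rot: [-0.593, 0.805, -0.0, 0.0]
contact_force: [-0.9, -0.2, 1.0]
gripper_width: -0.1
grasp_force: 0.6
```

Run:
```python
from h import *
np.set_printoptions(precision=2,suppress=True)
s=arm.read_state();print(s["clock"],s["position"],s["contact_force"])
p=wr(imaging.get_image("wrist"),s);D=imaging.get_image("side");S=imaging.get_image("scene")
u=np.array([.9553,-.2955]);v=np.array([.2955,.9553]);o=np.array([587.6,7.6])
for P in (p,D,S):
  for q,z in[("push_bar",56),("carrier",30)]:
    for t in models.tip_of(P,q)[:1]:
      w=atz(P,t["pixel"],z)[:2]-o; print(q,t["score"],w@u,w@v)
save(p,"w4")
```

```text
9.725 [523.85  27.57  32.32] [-0.88 -0.25  0.95]
carrier 0.91 26.369022099467905 2.3534844849972845
push_bar 0.91 -68.8158248584488 18.217507877662644
carrier 0.76 18.560162529865746 4.768027049519234
push_bar 0.65 -60.56377024536669 5.189414413343311
carrier 0.7 21.558701824909406 2.467009233924182
```

View pics/w4.png

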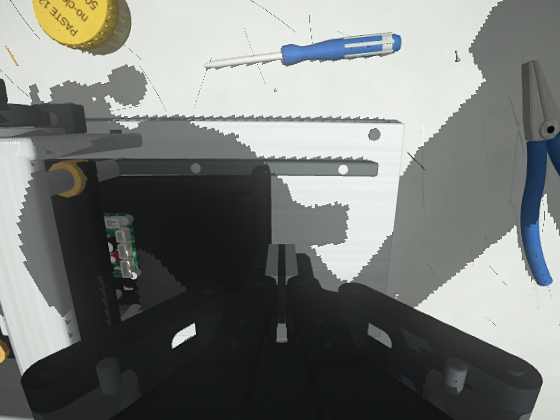

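Call:
{"api": "arm_command", "payload": {
  "rows": [
    {"grip": 0, "linear": [0, -2, 0], "rot": [0, 0, 0]},
    {"grip": 0, "linear": [0, -3, 0], "rot": [0, 0, 0]},
    {"grip": 0, "linear": [0, -3, 0], "rot": [0, 0, 0]}
  ]
}}

```text
clock: 10.55
position: [524.1, 27.0, 32.0]
ee_rot: [-0.593, 0.805, 0.001, -0.002]
contact_force: [-7.1, 4.5, 5.5]
gripper_width: -0.1
grasp_force: 3.9
```

Call:
{"api": "arm_command", "payload": {
  "rows": [
    {"grip": 0, "linear": [0, -2, 0], "rot": [0, 0, 0]},
    {"grip": 0, "linear": [0, -2, 0], "rot": [0, 0, 0]}
  ]
}}

```text
clock: 10.8
position: [523.9, 26.3, 31.6]
ee_rot: [-0.593, 0.805, 0.002, -0.004]
contact_force: [-10.5, 6.4, 7.2]
gripper_width: 0.0
grasp_force: 6.0
```

Call:
{"api": "arm_command", "payload": {
  "rows": [
    {"grip": 0, "linear": [0, -2, 0], "rot": [0, 0, 0]},
    {"grip": 0, "linear": [0, -2, 0], "rot": [0, 0, 0]}
  ]
}}

```text
clock: 11.05
position: [524.0, 26.1, 31.6]
ee_rot: [-0.593, 0.805, 0.004, -0.005]
contact_force: [-15.0, 9.6, 9.5]
gripper_width: 0.3
grasp_force: 9.0
```

Call:
{"api": "arm_command", "payload": {
  "rows": [
    {"grip": 0, "linear": [0, 12, 0], "rot": [0, 0, 0]},
    {"grip": 0, "linear": [0, 30, 0], "rot": [0, 0, 0]},
    {"grip": 0, "linear": [0, 40, -40], "rot": [0, 0, 0]},
    {"grip": 0, "linear": [0, 40, -90], "rot": [0, 0, 0]},
    {"grip": 0, "linear": [0, 40, -140], "rot": [0, 0, 0]},
    {"grip": 0, "linear": [0, 40, -190], "rot": [0, 0, 0]},
    {"grip": 0, "linear": [42, 40, -200], "rot": [0, 0, 0]},
    {"grip": 0, "linear": [84, 30, -200], "rot": [0, 0, 0]},
    {"grip": 0, "linear": [84, 20, -200], "rot": [0, 0, 0]},
    {"grip": 0, "linear": [84, 20, -200], "rot": [0, 0, 0]}
  ]
}}

```text
clock: 12.3
position: [487.2, -49.0, 232.2]
ee_rot: [-0.593, 0.805, -0.0, 0.0]
contact_force: [1.1, 0.1, 0.2]
gripper_width: -0.1
grasp_force: 0.0
```

Run:
```python
from h import *
np.set_printoptions(precision=2,suppress=True)
s=arm.read_state();print(s["clock"],s["position"],s["ee_rot"],s["contact_force"])
p=wr(imaging.get_image("wrist"),s);D=imaging.get_image("side");S=imaging.get_image("scene")
u=np.array([.9553,-.2955]);v=np.array([.2955,.9553]);o=np.array([587.6,7.6])
w=s["position"][:2]-o;print("tcp",w@u,w@v)
for n,P in(("w",p),("D",D),("S",S)):
  for q,z in[("push_bar",56),("carrier",30),("lever_knob",166)]:
    for t in models.tip_of(P,q)[:1]:
      w=atz(P,t["pixel"],z)[:2]-o; print(n,q,t["pixel"],t["score"],w@u,w@v)
```

```text
12.3 [487.21 -48.99 232.22] [-0.59  0.81 -0.    0.  ] [1.08 0.08 0.17]
tcp -79.18028241862145 -83.72345836172349
w push_bar [265.0, 253.1] 0.73 -56.74835528040312 2.0918507079809787
w carrier [206.6, 246.8] 0.64 25.06597645928056 4.293548087962261
w lever_knob [181.8, 212.7] 0.96 6.716041463677011 -83.17095572472984
D push_bar [240.4, 231.0] 0.94 -71.3468620233556 12.040310319812388
D carrier [279.7, 244.4] 0.87 25.945002954058868 4.575832631512333
D lever_knob [263.4, 222.7] 0.76 2.7238560877176305 -87.09642001964497
S push_bar [275.2, 252.2] 0.65 -59.22911519126363 3.138616796299908
S carrier [254.2, 243.1] 0.55 16.58636603637555 6.979968034187578
S lever_knob [286.5, 185.9] 0.67 4.095829765297006 -71.44734863374207
```

Call:
{"api": "arm_command", "payload": {
  "rows": [
    {"grip": 0, "linear": [0, 0, 50], "rot": [0, 0, 0]},
    {"grip": 0, "linear": [0, 0, 95], "rot": [0, 0, 0]},
    {"grip": 0, "linear": [0, -20, 95], "rot": [0, 0, 0]},
    {"grip": 0, "linear": [0, -40, 95], "rot": [0, 0, 0]},
    {"grip": 0, "linear": [0, -52, 95], "rot": [0, 0, 0]},
    {"grip": 0, "linear": [0, -60, 95], "rot": [0, 0, 0]},
    {"grip": 0, "linear": [0, -66, 95], "rot": [0, 0, 0]},
    {"grip": 0, "linear": [0, -72, 95], "rot": [0, 0, 0]},
    {"grip": 0, "linear": [0, -78, 95], "rot": [0, 0, 0]},
    {"grip": 0, "linear": [0, -84, 95], "rot": [0, 0, 0]}
  ]
}}

```text
clock: 14.15
position: [559.6, -72.3, 143.8]
ee_rot: [-0.595, 0.804, 0.004, -0.005]
contact_force: [-31.0, 13.5, 49.6]
gripper_width: -0.1
grasp_force: 27.0
```

Run:
```python
from h import *
np.set_printoptions(precision=2,suppress=True)
s=arm.read_state();print(s["clock"],s["position"],s["contact_force"])
p=wr(imaging.get_image("wrist"),s);D=imaging.get_image("side")
u=np.array([.9553,-.2955]);v=np.array([.2955,.9553]);o=np.array([587.6,7.6])
w=s["position"][:2]-o;print("tcp",w@u,w@v)
for n,P in(("w",p),("D",D)):
    for t in models.tip_of(P,"lever_knob")[:1]:
      w=atz(P,t["pixel"],173)[:2]-o; print(n,t["pixel"],t["score"],w@u,w@v)
```

```text
14.15 [559.59 -72.3  143.76] [-31.02  13.52  49.58]
tcp -3.142384887835586 -84.60839223737266
w [241.8, 265.7] 0.81 19.619985487269577 -81.71498140636166
D [269.4, 218.1] 0.61 14.443727716179971 -78.66259996302766
```

Call:
{"api": "arm_command", "payload": {
  "rows": [
    {"grip": 0, "linear": [0, 10, 0], "rot": [0, 0, 0]},
    {"grip": 0, "linear": [0, 30, 0], "rot": [0, 0, 0]},
    {"grip": 0, "linear": [0, 70, 0], "rot": [0, 0, 0]},
    {"grip": 0, "linear": [0, 70, 0], "rot": [0, 0, 0]}
  ]
}}

```text
clock: 14.85
position: [497.3, -52.6, 137.7]
ee_rot: [-0.594, 0.805, 0.0, -0.0]
contact_force: [0.2, 0.7, 1.4]
gripper_width: -0.3
grasp_force: 0.0
```

Run:
```python
from h import *
np.set_printoptions(precision=3,suppress=True)
s=arm.read_state();print(s["clock"],s["position"],s["joints"],s["contact_force"])
p=wr(imaging.get_image("wrist"),s)
T=np.linalg.inv(np.array(p["T_tool_cam"]))
for y in(-11,0,11):
  for x in (-11,0,11):
    for z in(0,-22):
      c=(T@[x,y,z,1])[:3];print(x,y,z,c[0]/c[2]*p["fx"]+p["cx"],c[1]/c[2]*p["fy"]+p["cy"])
g=cv2.cvtColor(p["frame"],cv2.COLOR_RGB2GRAY)
print(g[225:300:3,262:304:4])
u=np.array([.9553,-.2955]);v=np.array([.2955,.9553]);o=np.array([587.6,7.6])
w=s["position"][:2]-o;print("tcp",w@u,w@v)
for t in models.tip_of(p,"lever_knob")[:1]:
      w=atz(p,t["pixel"],166)[:2]-o; print(t["pixel"],t["score"],w@u,w@v)
```

```text
14.85 [497.341 -52.63  137.743] [ 0.219  0.234 -0.387 -0.001 -0.95  -0.518] [0.176 0.656 1.393]
-11 -11 0 266.1204823700685 256.9424433330497
-11 -11 -22 264.18608255775337 273.2818213589729
0 -11 0 265.8853590784827 240.74823471113177
0 -11 -22 263.8858668007328 255.26748561965525
11 -11 0 265.6427100496875 224.03568799697763
11 -11 -22 263.57476650487985 236.60002714341016
-11 0 0 283.4084382956715 256.94438273724666
-11 0 -22 283.688240075237 273.2837363497479
0 0 0 283.4456295365427 240.75044812206275
0 0 -22 283.735261236561 255.26974083109548
11 0 0 283.4840111623744 224.0381921020394
11 0 -22 283.7839871545123 236.60264621021156
-11 11 0 300.69588248701973 256.94632208403607
-11 11 -22 303.18974638285266 273.28565127657816
0 11 0 301.0053720122488 240.75266146644339
0 11 -22 303.5839810667982 255.27199596588966
11 11 0 301.32476725830054 224.04069613060568
11 11 -22 303.99250851901314 236.6052651863873
[[113 113 114 114 115 116 130 235 236 235 236]
 [113 114 115 115 115 114 115 237 234 233 233]
 [114 115 116 116 116 117 117 135 241 241 243]
 [ 57  59  59  64  65  65  67  67  7
[... 396 characters left out ...]
  80  80  41  36  84  82  83  41  43]
 [ 33  52  79  80  41  36  83  81  82  40  41]
 [ 32  70  79  78  39  34  83  80  80  38  40]
 [ 30  81  79  79  28  32  83  80  81  35  41]
 [ 31  80  78  79  27  32  82  79  80  54  39]
 [ 29  27  53 104  31  36 107 105  30  35  37]
 [ 29  29  29  34  30  36 106  32  35  35  36]
 [ 31  29  29  27  29  35  99  32  33  36  37]
 [ 31  29  29  29  32  33  27  31  32  33  37]
 [ 28  25  28  27  32  33  29  31  32  31  34]
 [ 26  26  27  28  32  31  28  29  30  31  32]
 [ 25  27  27  28  30  31  28  29  29  30  31]
 [ 25  26  28  25  31  31  26  28  29  30  31]]
tcp -68.4270056170324 -84.20898625526718
[142.4, 260.4] 0.64 8.052997058026182 -83.60730551145858
```

Call:
{"api": "arm_command", "payload": {
  "rows": [
    {"grip": 0, "linear": [0, 15, 0], "rot": [0, 0, 0.18]},
    {"grip": 0, "linear": [0, 15, 0], "rot": [0, 0, 0.36]},
    {"grip": 0, "linear": [0, 15, 0], "rot": [0, 0, 0.54]},
    {"grip": 0, "linear": [0, 15, 0], "rot": [0, 0, 0.72]},
    {"grip": 0, "linear": [0, 15, 0], "rot": [0, 0, 0.9]},
    {"grip": 0, "linear": [0, 15, 0], "rot": [0, 0, 1.08]},
    {"grip": 0, "linear": [0, 15, 0], "rot": [0, 0, 1.26]},
    {"grip": 0, "linear": [0, 15, 0], "rot": [0, 0, 1.42]},
    {"grip": 0, "linear": [0, 15, 0], "rot": [0, 0, 1.57]},
    {"grip": 0, "linear": [0, 15, 0], "rot": [0, 0, 1.57]}
  ]
}}

```text
clock: 16.2
position: [486.4, -48.6, 137.3]
ee_rot: [0.148, 0.989, -0.0, 0.0]
contact_force: [0.8, 0.5, 0.8]
gripper_width: 0.2
grasp_force: 0.0
```

Run:
```python
from h import *
np.set_printoptions(precision=3,suppress=True)
s=arm.read_state();print(s["clock"],s["position"],s["joints"],s["contact_force"])
print(R.from_quat(s["ee_rot"]).as_matrix())
u=np.array([.9553,-.2955]);v=np.array([.2955,.9553]);o=np.array([587.6,7.6])
w=s["position"][:2]-o;print("tcp",w@u,w@v)
```

```text
16.2 [486.394 -48.633 137.293] [ 0.234  0.216 -0.414  0.    -0.941 -2.102] [0.826 0.513 0.821]
[[-0.956  0.293  0.   ]
 [ 0.293  0.956 -0.   ]
 [-0.     0.    -1.   ]]
tcp -80.06518392518872 -83.62594073774771
```

Call:
{"api": "arm_command", "payload": {
  "rows": [
    {"grip": 0, "linear": [-10, 0, 17], "rot": [0, 0, 0]},
    {"grip": 0, "linear": [-30, 0, 17], "rot": [0, 0, 0]},
    {"grip": 0, "linear": [-46, 0, 17], "rot": [0, 0, 0]},
    {"grip": 0, "linear": [-54, 0, 17], "rot": [0, 0, 0]},
    {"grip": 0, "linear": [-60, 0, 17], "rot": [0, 0, 0]},
    {"grip": 0, "linear": [-66, 0, 17], "rot": [0, 0, 0]},
    {"grip": 0, "linear": [-70, 0, 17], "rot": [0, 0, 0]}
  ]
}}

```text
clock: 17.08
position: [548.2, -68.7, 120.0]
ee_rot: [0.149, 0.989, -0.0, -0.005]
contact_force: [-12.2, 5.5, 9.1]
gripper_width: -0.3
grasp_force: 6.7
```

Call:
{"api": "arm_command", "payload": {
  "rows": [
    {"grip": 0, "linear": [-4, 0, 0], "rot": [0, 0, 0]},
    {"grip": 0, "linear": [-8, 0, 0], "rot": [0, 0, 0]}
  ]
}}

```text
clock: 17.32
position: [554.5, -71.0, 120.3]
ee_rot: [0.149, 0.989, -0.0, -0.006]
contact_force: [-12.1, 4.3, 8.5]
gripper_width: 0.1
grasp_force: 6.0
```

Call:
{"api": "arm_command", "payload": {
  "rows": [
    {"grip": 0, "linear": [-5, 0, 0], "rot": [0, 0, 0]},
    {"grip": 0, "linear": [-10, 0, 0], "rot": [0, 0, 0]},
    {"grip": 0, "linear": [-15, 0, 0], "rot": [0, 0, 0]},
    {"grip": 0, "linear": [-20, 0, 0], "rot": [0, 0, 0]},
    {"grip": 0, "linear": [-25, 0, 0], "rot": [0, 0, 0]},
    {"grip": 0, "linear": [-30, 0, 0], "rot": [0, 0, 0]}
  ]
}}

```text
clock: 18.08
position: [589.3, -80.5, 120.2]
ee_rot: [0.149, 0.989, 0.0, 0.0]
contact_force: [0.6, -0.1, -0.2]
gripper_width: -0.4
grasp_force: 0.0
```

```bash
cat > k.py <<'E'
from h import *
np.set_printoptions(precision=2,suppress=True)
s=arm.read_state();print(s["clock"],s["position"],s["contact_force"])
p=wr(imaging.get_image("wrist"),s);D=imaging.get_image("side");S=imaging.get_image("scene")
u=np.array([.9553,-.2955]);v=np.array([.2955,.9553]);o=np.array([587.6,7.6])
w=s["position"][:2]-o;print("tcp",w@u,w@v)
for n,P in(("w",p),("D",D),("S",S)):
  for q,z in[("lever_knob",None),("carrier",30)]:
    for t in models.tip_of(P,q)[:1]:
      if z: w=atz(P,t["pixel"],z)[:2]-o; print(n,q,round(t["score"],2),w@u,w@v)
      else:
        # intersect with plane jig y=-82.5
        a,d=ray(P,t["pixel"]);k=(-82.5-(a[:2]-o)@v)/(d[:2]@v);h=a+k*d;x=(h[:2]-o)@u
        w=atz(P,t["pixel"],175)[:2]-o
        print(n,q,t["pixel"],round(t["score"],2),"x,z",x,h[2],"angle",np.arctan2(x-59,h[2]-90)+.6," at z175",w@u,w@v)
E
python3 k.py
```

```text
18.075 [589.27 -80.51 120.2 ] [ 0.64 -0.12 -0.24]
tcp 27.631017232778778 -83.67463312628131
w lever_knob [286.7, 354.3] 0.79 x,z 34.54014392117532 211.75896250734564 angle 0.40175120087303856  at z175 67.39536897662406 -81.64925969002208
w carrier 0.82 25.682730126520788 -1.9678265483388984
D lever_knob [291.2, 216.1] 0.62 x,z 61.19516696194995 185.72135369552177 angle 0.6229288677309645  at z175 59.84150359498963 -68.48551148729089
D carrier 0.96 27.95921485042286 12.005824684175733
S lever_knob [272.9, 167.7] 0.62 x,z 70.46073953449753 174.07388496509202 angle 0.7354823929728408  at z175 69.31080207885093 -81.65083799778502
S carrier 0.82 24.301052958739938 7.014448653202328
```

Call:
{"api": "arm_command", "payload": {
  "rows": [
    {"grip": 0, "linear": [-5, 0, 0], "rot": [0, 0, 0]},
    {"grip": 0, "linear": [-10, 0, 0], "rot": [0, 0, 0]},
    {"grip": 0, "linear": [-15, 0, 0], "rot": [0, 0, 0]},
    {"grip": 0, "linear": [-20, 0, 0], "rot": [0, 0, 0]},
    {"grip": 0, "linear": [-25, 0, 0], "rot": [0, 0, 0]},
    {"grip": 0, "linear": [-30, 0, 0], "rot": [0, 0, 0]}
  ]
}}

```text
clock: 19.27
position: [617.1, -89.4, 120.0]
ee_rot: [0.149, 0.989, -0.0, -0.001]
contact_force: [-3.3, -0.1, 0.7]
gripper_width: -0.2
grasp_force: 1.3
```

Call:
{"api": "arm_command", "payload": {
  "rows": [
    {"grip": 0, "linear": [-4, 0, 0], "rot": [0, 0, 0]},
    {"grip": 0, "linear": [-8, 0, 0], "rot": [0, 0, 0]}
  ]
}}

```text
clock: 19.52
position: [625.7, -91.7, 120.0]
ee_rot: [0.149, 0.989, 0.0, 0.0]
contact_force: [-1.3, 0.0, -0.8]
gripper_width: -0.1
grasp_force: 0.1
```

Call:
{"api": "arm_command", "payload": {
  "rows": [
    {"grip": 0, "linear": [-4, 0, 0], "rot": [0, 0, 0]},
    {"grip": 0, "linear": [-8, 0, 0], "rot": [0, 0, 0]}
  ]
}}

```text
clock: 19.77
position: [633.6, -94.0, 120.6]
ee_rot: [0.149, 0.989, 0.0, 0.001]
contact_force: [-0.2, -0.2, -1.0]
gripper_width: 0.0
grasp_force: 0.0
```

```bash
python3 k.py
```

```text
19.775 [633.64 -94.02 120.64] [-0.2  -0.15 -0.98]
tcp 74.01044493730834 -83.4697587848786
w lever_knob [281.8, 337.0] 0.76 x,z 442.73623684029667 -243.23332102924263 angle 2.885871230184498  at z175 103.98421145018094 -83.851492219948
w carrier 0.85 25.30762112598732 -1.7032919713061128
D lever_knob [312.9, 224.2] 0.55 x,z 107.32255781416127 168.73800307741476 angle 1.1504418190563106  at z175 107.63609934063423 -90.4659997202927
D carrier 0.98 26.676637291548914 6.549993377062026
S lever_knob [258.7, 161.7] 0.78 x,z 127.3413901870351 160.6350569857343 angle 1.3688956651088833  at z175 108.64271364184496 -69.59294394237479
S carrier 0.92 18.342346268727788 2.1565877036348278
```

Call:
{"api": "arm_command", "payload": {
  "rows": [
    {"grip": 0, "linear": [-3, 0, 0], "rot": [0, 0, 0]},
    {"grip": 0, "linear": [-6, 0, 0], "rot": [0, 0, 0]},
    {"grip": 0, "linear": [-6, 0, 0], "rot": [0, 0, 0]}
  ]
}}

```text
clock: 20.6
position: [638.6, -95.8, 120.2]
ee_rot: [0.149, 0.989, -0.0, 0.0]
contact_force: [0.1, 0.1, -0.3]
gripper_width: -0.0
grasp_force: 0.0
```

Call:
{"api": "arm_command", "payload": {
  "rows": [
    {"grip": 0, "linear": [-3, 0, 0], "rot": [0, 0, 0]},
    {"grip": 0, "linear": [-5, 0, 0], "rot": [0, 0, 0]},
    {"grip": 0, "linear": [-5, 0, 0], "rot": [0, 0, 0]}
  ]
}}

```text
clock: 20.98
position: [643.3, -97.2, 120.2]
ee_rot: [0.149, 0.989, -0.0, -0.0]
contact_force: [-0.2, -0.1, -0.1]
gripper_width: 0.1
grasp_force: 0.0
```

Call:
{"api": "arm_command", "payload": {
  "rows": [
    {"grip": 0, "linear": [-3, 0, 0], "rot": [0, 0, 0]},
    {"grip": 0, "linear": [-3, 0, 0], "rot": [0, 0, 0]}
  ]
}}

```text
clock: 21.22
position: [644.3, -97.7, 120.0]
ee_rot: [0.149, 0.989, -0.0, -0.002]
contact_force: [-4.3, 2.5, 1.9]
gripper_width: 0.3
grasp_force: 2.5
```

Contact with the lever at its stop; one more small press, then retreat.

Call:
{"api": "arm_command", "payload": {
  "rows": [
    {"grip": 0, "linear": [-3, 0, 0], "rot": [0, 0, 0]},
    {"grip": 0, "linear": [-4, 0, 0], "rot": [0, 0, 0]},
    {"grip": 0, "linear": [-4, 0, 0], "rot": [0, 0, 0]}
  ]
}}

```text
clock: 21.6
position: [644.6, -97.8, 119.8]
ee_rot: [0.149, 0.989, 0.0, -0.006]
contact_force: [-12.0, 6.4, 6.5]
gripper_width: -0.3
grasp_force: 7.3
```

Call:
{"api": "arm_command", "payload": {
  "rows": [
    {"grip": 0, "linear": [10, 0, 0], "rot": [0, 0, 0]},
    {"grip": 0, "linear": [30, 0, 0], "rot": [0, 0, 0]},
    {"grip": 0, "linear": [50, 0, -30], "rot": [0, 0, 0]},
    {"grip": 0, "linear": [70, 0, -80], "rot": [0, 0, 0]},
    {"grip": 0, "linear": [80, 0, -130], "rot": [0, 0, 0]},
    {"grip": 0, "linear": [80, 0, -160], "rot": [0, 0, 0]},
    {"grip": 0, "linear": [80, 0, -160], "rot": [0, 0, 0]},
    {"grip": 0, "linear": [80, 0, -160], "rot": [0, 0, 0]}
  ]
}}

```text
clock: 22.6
position: [573.1, -75.6, 279.5]
ee_rot: [0.149, 0.989, 0.0, -0.0]
contact_force: [-1.1, 0.6, -0.4]
gripper_width: 0.1
grasp_force: 0.0
```

```bash
python3 k.py
```

```text
22.6 [573.13 -75.6  279.49] [-1.06  0.6  -0.38]
tcp 10.766779974197785 -83.75496163734417
w carrier 0.61 28.025028436556024 -2.770889792711669
D lever_knob [315.9, 223.4] 0.64 x,z 113.51095097917177 171.48866346204682 angle 1.1895741582404145  at z175 113.65308642282609 -86.98631177184517
D carrier 0.64 27.866075131183408 2.9426121286877116
S lever_knob [260.3, 160.8] 0.77 x,z 120.72489397069772 166.57342713951323 angle 1.278441916903418  at z175 109.74199075138742 -74.86090565186011
S carrier 0.8 28.276719508893695 -2.1268661907323234
```

Lever is at its stop (about 1.2 rad), the carrier is home and the arm is clear.

```bash
python3 -c "
from bench import job
print(job.job_done())"
```

```text
the job is handed in; nothing more can be done
None
```

I handed the job in at about 23 s: the carrier is home against the end stop, the lever is at its final stop (about 1.2 rad by camera), and the arm is clear with no contact force; no verdict came back, and I did not re-measure the loose tools.

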